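# Load a sample vial into a turbidity meter and snap its lid shut

## Task

Press the thumb latch of the turbidity meter so that its sprung lid pops fully open, stand the short capped sample vial upright in the meter's well, fully home, then push the lid down until it snaps and stays shut. Work gently: force neither the latch nor the lid against its stop, keep the vial upright, and leave the other things on the bench where they are.

Things in the scene. Friction and masses are not known exactly. Their poses are not given: they have to be found in the camera images.
- foot_plate: Dark steel foot plate of the meter, 230 x 150 x 12 mm, fixed. Origin on the bench; x runs from the meter's front (latch, -x) to its back (hinge, +x). The grey case on it (x -131 to +85 mm, 130 wide) is on levelling feet, set anew each time: its deck, the flat top round the well, is 78 to 96 mm over the bench, not measured: find it by touch. Heights over the deck, below, move with it.
- well_axis (a point): Point on the bench under the well's centre (25 mm in front of the plate's origin), axes as the plate. The well is a round hole in the deck, 28 mm wide, 42 mm deep, mouth chamfered 2 mm. Nothing else stands up from the deck within 45 mm but the lid (open, it is upright 78 mm behind) and the latch hook, 48 mm in front, 26 mm over the deck.
- paddle_axis (a point): Point on the bench under the place to press the thumb latch, axes as the plate. The latch is a black rocker, 40 mm wide, in front of the lid. Its level paddle, pressed down from above, reaches 17 mm to the front and 22 mm to the back of this point, top 5 mm below the deck; the hook's back rises 25 mm behind it to 26 mm over the deck, with low cheeks on either side of it; pivot 30 mm behind.
- hinge_axis (a point): Point on the bench under the middle of the lid's hinge line (along y, 8 mm over the deck), axes as the plate. Lid: white shallow cover 108 mm wide, reaching 128 mm to the front of the hinge and 6 mm behind. Its flat outer face lies 20 mm from the hinge line: shut, 28 mm over the deck (25 mm clear inside); open, it faces the back and stands 97 degrees up.
- vial: Short sample vial, clear glass with black cap, 62 mm tall: glass 25 mm across, cap the top 18 mm, 24 mm across; 40 to 70 g. Origin at the centre of its underside, z up. It stands with 50 mm or more clear around, near a squat wide jar (60 mm) and a tall thin tube on a round foot, also glass with black caps. Seated in the meter its top stands 20 mm over the deck: hold it by the cap only.
- lid (a joint): Lid angle, rad: -0.01 to 0.015 latched, 1.7 fully open. A damped spring opens it in about 1.5 s and holds it open. At the front edge closing takes 1 to 4 N, then in the last 14 mm the tongue rides over the latch hook: 5 rising to 8-16 N, dropping before it clicks under the hook, about 2.5 mm before a firm gasket stop (-0.022 rad). Short of the click it springs open. Over 25 N on it is too much.
- latch (a joint): Latch rocker angle, rad: 0 at rest, growing as the paddle goes down. At the pressing point 2 N starts it, it frees the lid at 0.2 to 0.28 rad (6 to 8 mm down, 3 to 4 N) and meets its hard stop at 0.33 rad (10 mm down, past 4.5 N). It springs back when let go. Over 25 N on it is too much.
Mind the look-alikes: they are no part of the job. What is shaped like the vial but blue or red is not meant.

How it is judged:
By the outcome, as a careful person would: the job done as asked, in the order asked, and still so for the second after the job is handed in, with the robot touching nothing.
It also fails if it takes over 72 s, if anything falls off the work surface, if the arm or the gripper's body presses on something with over 40 N, if the wrist force passes 120 N, or if a joint passes its speed limit or range.

## Robot

A 6-joint arm with a two-finger parallel gripper is mounted at the origin on the work surface. World frame = base frame: x ahead of the robot, y to its left, z up, the work surface at z = 0. Lengths are in m, angles in rad, forces in N, time in s.
With the tool pointing down it reaches from about 0.4 to 0.825 m from the base axis. Payload 7 kg.
Tool frame: the origin (TCP) lies midway between the tips of the shut fingers; the grasp point (between the pads) lies hold_point_z behind it (hold_point_z is the distance from the TCP to the grasp point, in m); z points along the fingers, y is the line along which they close (so a half turn about z gives the same grasp; the last joint's range is limited). The gripper opens to 88 mm and grips with 3 to 60 N. Pads are 19 mm wide; open, the fingers measure 130 mm over their backs; the gripper's body (78 mm by 193 mm) begins 47 mm behind the grasp point.
Start: joints at [1.622, 0.359, 0.012, 0, -1.224, -0.288], TCP at [0.158, 0.656, 0.227] pointing down, gripper open.
Joint ranges: [-3.07, 3.07], [-1.43, 2.12], [-1.02, 1.25], [-3.03, 1.67], [-3.05, -0], [-3.03, 3.03]. Speed limits (rad/s): [2.39, 2.39, 3.01, 3.14, 3.14, 3.14].

## Interface

Orientations are given as [roll, pitch, yaw] about the fixed x, y, z axes, in that order (R = Rz(yaw) Ry(pitch) Rx(roll)).
In Python, from station import * gives the robot as it stands.
- The arm moves only by the tool apply_moves, never from a script. Its argument "steps" is a list of rows, each an object with "translation": the shift along the world's x, y, z scaled (see below), a list of three; "rotation": the turn, a rotation vector about the world's x, y, z scaled (see below), a list of three. A call has exactly 10 rows; each row is the pose to reach, as a shift and turn from the pose commanded when the call began; what a row does not reach only later rows make up. The controller multiplies each number of a shift by 250 mm and each number of a turn by 30 degrees. A row lasts 1/12 s, in which the tool goes at most 41.7 mm and 7.16 degrees, less where a joint would pass 70% of its speed; a pose out of reach is approached as far as the arm can. A call with a number of a shift or a turn outside -1 to 1 is refused whole. A call with a gripper value outside its range is refused whole. "jaw" is the closure, from -1 (fully open) to 1 (shut), so that 0 is half open, set as the call begins (left out, the last holds). The fingers move at their own pace and stop on an object; "newtons" is the grip in N (left out, the last holds). Time passes only in rows, so rows that repeat a pose let the fingers close, or fill a call up. It gives the time, the measured TCP pose, the force, the opening and the grip force at its end, in the units of the state.
- get_state(): the state, without advancing time (a new reading comes with each control period).
- grab_frame(name): name is "scene" or "top" or "wrist"; returns the picture (420x560x3 uint8, blue, green, red); there is no depth.
- camera_model(name): a dict with "fx", "fy", "cx", "cy" (pixels), "xyz" and "rotation" of the camera in the world. Camera axes: x right, y down, z forward; pixel columns grow to the right and rows downward; lengths in m; the calibration is good to about 2 mm. A picture is of the moment at which its call begins: read the wrist's pose just before it. camera_model takes no time and is no camera call; for the wrist camera it gives the pose at the moment of the call.
- job_done(): hands the job in; it is judged then, once.
The state is a dict: "t": time; "q": joint angles; "qd": joint speeds; "joint_efforts": joint torques, N m; "eef_pos": TCP position; "ee_rot": TCP orientation; "force": force on the tool from outside, world axes, zero at the start; "moment": the same for the moment, N m; "width": finger opening in m; "gripper_force": force on a finger pad.
Only numpy, scipy, OpenCV 4.12 (cv2) and the standard library are available. Lean on these libraries where they do the work, as an engineer would, in place of code of your own. Each camera call takes 0.05 s, during which the arm holds its last target. There are 200 camera calls.

## Working session

There is one attempt and no reset: what is moved stays moved. The work goes in short steps, Python scripts to look and compute and a tool call to move; the robot and the scene stay as the last step left them, time stands still between calls to the robot, and variables do not carry over. Pictures are saved under pics/ and viewed, at most 11 in all, crops included, and the job is handed in when it is done.

Besides the shell and the picture viewer there is one more tool, called after "Request:" by a JSON object that holds its "api" and its "payload", one argument or row to a line. apply_moves: Moves the arm, as the interface text tells. Shifts and turns lie within -1 to 1; 1 stands for 250 mm of shift or 30 degrees of turn. Its arguments: {"type":"object","properties":{"steps":{"type":"array"},"jaw":{"type":"number"},"newtons":{"type":"number"}},"required":["steps"]}

```bash
mkdir -p pics; ls; python3 - <<'E'
from station import *
import cv2,numpy as np
s=get_state(); print({k:np.round(v,3).tolist() for k,v in s.items()})
for n in("scene","top"):
    f=grab_frame(n); cv2.imwrite(f"pics/{n}0.png",f)
    print(n,camera_model(n))
E
```

```text
pics
{'t': 0.0, 'q': [1.622, 0.359, 0.011, -0.0, -1.224, -0.288], 'qd': [-0.001, 0.0, 0.0, 0.001, -0.001, 0.001], 'joint_efforts': [0.001, -58.272, 29.306, 6.997, 0.007, -0.0], 'eef_pos': [0.158, 0.656, 0.226], 'ee_rot': [3.14, -0.0, -0.237], 'force': [0.216, 0.972, 0.001], 'moment': [-0.003, -0.018, -0.039], 'gripper_force': 0.0, 'width': 0.088}
scene {'fx': 488.4567789643783, 'fy': 488.4567789643783, 'cx': 282.97374473010626, 'cy': 213.44017502557307, 'xyz': array([ 1.05970659, -0.38025816,  0.83418765]), 'rotation': array([-2.4433335 ,  0.01365933,  1.07671115])}
top {'fx': 542.728819990429, 'fy': 542.728819990429, 'cx': 279.0985148213878, 'cy': 208.59724499057444, 'xyz': array([ 0.37146017, -0.08537235,  1.18082859]), 'rotation': array([-2.9874953 , -0.0052    , -1.56771106])}
```

View pics/scene0.png

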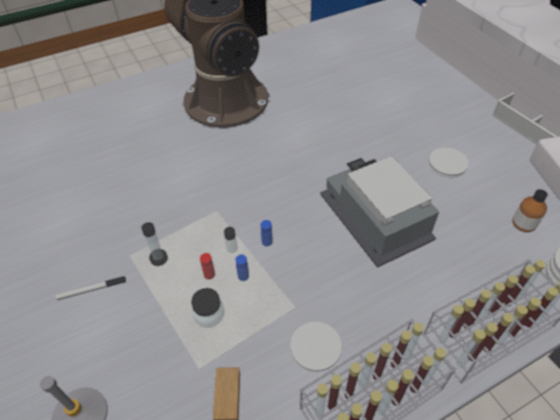

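View pics/top0.png

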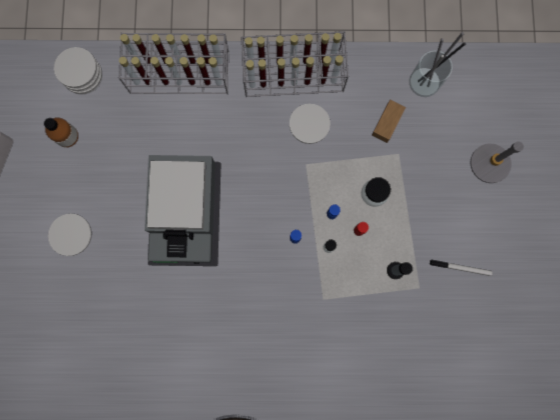

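Candidates, as scene / top pixels:
- Clear vial with black cap: (231,238) / (331,245). This is my choice.
- Blue: (266,232) / (296,236) and (242,266) / (334,211).
- Red: (207,265) / (362,228).
- Squat jar: (206,305) / (378,190).
- Tall tube: (152,240) / (400,269).

The meter is at (385,205) / (180,210), with its latch facing the robot.

```bash
cat > h.py <<'E'
import numpy as np,cv2
from scipy.spatial.transform import Rotation as R
from station import *
def ray(c,uv):
    d=R.from_euler('xyz',c['rotation']).as_matrix()@np.array([(uv[0]-c['cx'])/c['fx'],(uv[1]-c['cy'])/c['fy'],1])
    return np.array(c['xyz']),d/np.linalg.norm(d)
def at_z(c,uv,z):
    o,d=ray(c,uv); return o+d*(z-o[2])/d[2]
def tri(*obs):
    A=0;b=0
    for c,uv in obs:
        o,d=ray(c,uv);P=np.eye(3)-np.outer(d,d);A=A+P;b=b+P@o
    p=np.linalg.solve(A,b)
    return p,max(np.linalg.norm((np.eye(3)-np.outer(ray(c,uv)[1],ray(c,uv)[1]))@(p-c['xyz'])) for c,uv in obs)
def proj(c,p):
    q=R.from_euler('xyz',c['rotation']).as_matrix().T@(np.array(p)-c['xyz'])
    return np.array([c['fx']*q[0]/q[2]+c['cx'],c['fy']*q[1]/q[2]+c['cy']])
E
python3 - <<'E'
from h import *
s=cv2.imread('pics/scene0.png');t=cv2.imread('pics/top0.png')
r=lambda im,x,y,w,h:cv2.resize(im[y:y+h,x:x+w],(400,300),interpolation=cv2.INTER_CUBIC)
# meter crops x3.08 /2.5 ; vial crops x5
m=np.vstack([np.hstack([r(s,315,150,136,102+0),r(t,120,145,160,120)]),np.hstack([r(s,200,215,80,60),r(t,290,205,80,60)])])
cv2.imwrite('pics/m1.png',m)
S,T=camera_model('scene'),camera_model('top')
print(tri((S,(230.5,231)),(T,(331,245))))
E
```

```text
(array([ 0.4704594 , -0.1968983 ,  0.05883021]), np.float64(0.0016364501488650449))
```

View pics/m1.png

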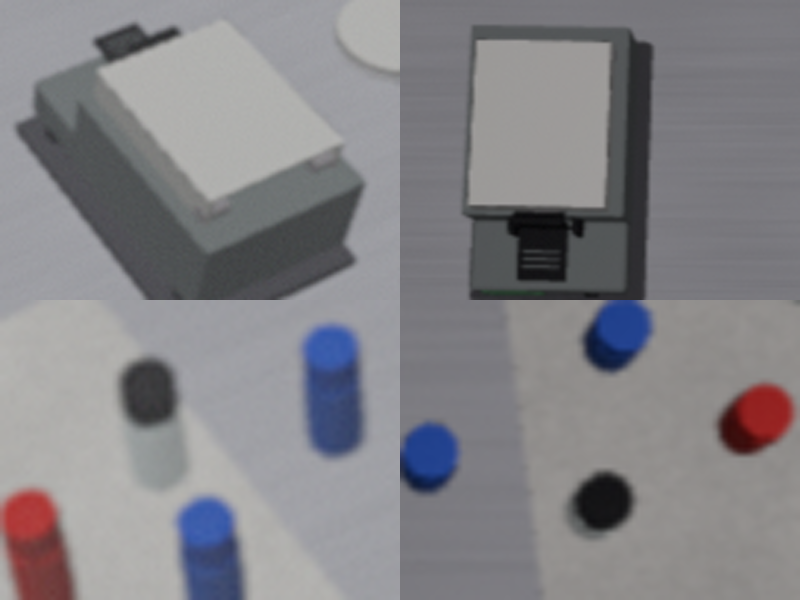

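```bash
cat > fit.py <<'E'
from h import *
from scipy.optimize import least_squares
S,T=camera_model('scene'),camera_model('top')
lid={('f','r'):((348.3,174.5),(202.4,228.2)),('f','l'):((390.5,157.5),(147.2,227.4)),('b','l'):((431.3,200.3),(149.6,161.4)),('b','r'):((387.1,218),(204.8,161.8))}
pl={(-1,-1):(320.8,193.2),(1,1):(435.4,239.1),(1,-1):(380,257)}
def loc(p,l):
    c,s=np.cos(p[2]),np.sin(p[2]); return [p[0]+c*l[0]-s*l[1],p[1]+s*l[0]+c*l[1],l[2]]
def res(p):
    r=[]
    for k,(a,b) in lid.items():
        q=loc(p,[p[4]+(6 if k[0]=='b' else -128)/1e3,.054*(1 if k[1]=='l' else -1),p[3]])
        r+=list(proj(S,q)-a)+list(proj(T,q)-b)
    for k,a in pl.items(): r+=list(proj(S,loc(p,[.115*k[0],.075*k[1],.012]))-a)
    return np.array(r)
if __name__=='__main__':
    for k,(a,b) in lid.items():
        p,e=tri((S,a),(T,b)); print(k,p.round(4),round(e,4))
    for k,a in pl.items(): print(k,at_z(S,a,.012).round(4))
    r=least_squares(res,[.5,.1,0,.11,.06],loss='soft_l1'); print(r.x.round(4),r.fun.round(1))
    p=r.x
    for n,l in dict(paddle=-.098,well=-.025,hinge=p[4]).items(): print(n,loc(p,[l,0,0]))
    print(proj(T,loc(p,[-.098,0,p[3]-.033])),proj(S,loc(p,[-.098,0,p[3]-.033])))
E
python3 fit.py
```

```text
('f', 'r') [0.4977 0.0619 0.1169] 0.0013
('f', 'l') [0.4983 0.1696 0.1157] 0.0001
('b', 'l') [0.6326 0.1707 0.1113] 0.0007
('b', 'r') [0.6316 0.0604 0.1198] 0.0018
(-1, -1) [0.4355 0.0409 0.012 ]
(1, 1) [0.6631 0.1831 0.012 ]
(1, -1) [0.6446 0.0552 0.012 ]
[ 0.5486  0.1156 -0.0055  0.116   0.0773] [-0.7  0.4 -0.6 -0.3  0.2 -0.2 -0.1  0.   0.2 -1.5  0.5 -0.2 -0.9  1.3
 -0.9 -0.1 -0.4 -0.7  2.9 -1.  -0.8  9.7]
paddle [np.float64(0.45061792660033245), np.float64(0.11617593595091433), 0]
well [np.float64(0.5236168218492173), np.float64(0.1157743236473977), 0]
hinge [np.float64(0.6259329048848943), np.float64(0.11521141926843885), 0]
[176.58886613 252.91870093] [355.32214163 163.44542571]
```

Request:
{"api": "apply_moves", "payload": {
  "steps": [
    {"translation":[0.05,-0.1,0.01],"rotation":[0,0,0.05]},
    {"translation":[0.1,-0.2,0.02],"rotation":[0,0,0.1]},
    {"translation":[0.15,-0.3,0.03],"rotation":[0,0,0.15]},
    {"translation":[0.2,-0.4,0.04],"rotation":[0,0,0.2]},
    {"translation":[0.25,-0.5,0.05],"rotation":[0,0,0.25]},
    {"translation":[0.3,-0.6,0.06],"rotation":[0,0,0.3]},
    {"translation":[0.35,-0.7,0.07],"rotation":[0,0,0.35]},
    {"translation":[0.4,-0.8,0.08],"rotation":[0,0,0.4]},
    {"translation":[0.45,-0.9,0.1],"rotation":[0,0,0.45]},
    {"translation":[0.5,-1,0.1],"rotation":[0,0,0.453]}
  ],
  "jaw": 1,
  "newtons": 10
}}

```text
t: 0.93
eef_pos: [0.2839, 0.405, 0.2522]
ee_rot: [-3.141, -0.0, 0.002]
force: [0.0, 1.1, 0.7]
width: 0.0264
gripper_force: 0.0
```

Request:
{"api": "apply_moves", "payload": {
  "steps": [
    {"translation":[0.06,-0.13,0],"rotation":[0,0,0]},
    {"translation":[0.12,-0.26,0],"rotation":[0,0,0]},
    {"translation":[0.18,-0.39,0],"rotation":[0,0,0]},
    {"translation":[0.24,-0.52,0],"rotation":[0,0,0]},
    {"translation":[0.3,-0.65,0],"rotation":[0,0,0]},
    {"translation":[0.36,-0.78,0],"rotation":[0,0,0]},
    {"translation":[0.42,-0.9,0],"rotation":[0,0,0]},
    {"translation":[0.45,-1,0],"rotation":[0,0,0]},
    {"translation":[0.45,-1,0],"rotation":[0,0,0]},
    {"translation":[0.45,-1,0],"rotation":[0,0,0]}
  ]
}}

```text
t: 1.77
eef_pos: [0.396, 0.1549, 0.2514]
ee_rot: [-3.142, 0.0, -0.003]
force: [-0.0, -0.1, -0.5]
width: 0.0002
gripper_force: 0.0
```

```bash
python3 - <<'E'
from h import *
import json
c=camera_model('wrist');f=grab_frame('wrist');cv2.imwrite('pics/w1.png',f)
s=get_state();print(s['t'],s['eef_pos'],s['ee_rot'],s['force'],s['width']);print(c)
json.dump({k:np.array(v).tolist() for k,v in c.items()},open('w1.json','w'))
for p in([.4506,.116,.083],[.498,.0617,.116],[.498,.17,.116]):print(proj(c,p))
E
```

```text
1.8167 [0.39586723 0.155742   0.25146426] [-3.14148438e+00  1.35534425e-04 -1.30330810e-03] [-0.10462911  0.48635794 -0.21610566] 0.00036591743529638216
{'fx': 331.6235804598652, 'fy': 331.6235804598652, 'cx': 278.62941054981275, 'cy': 206.43984839452162, 'xyz': array([0.46350989, 0.15447896, 0.4086644 ]), 'rotation': array([ 2.88553746e+00,  1.39026252e-04, -1.57226371e+00])}
[318.78630963 133.46303804]
[390.76879679  76.35320894]
[259.85929898  76.56038607]
```

View pics/w1.png

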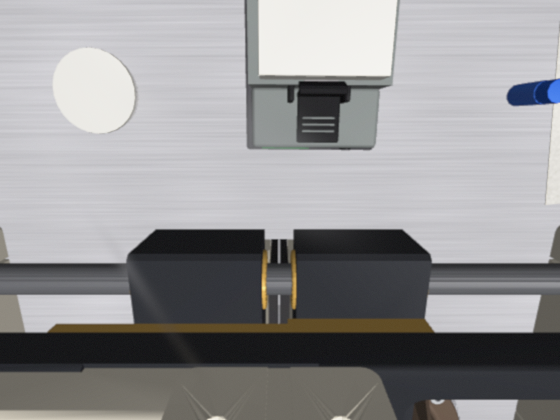

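The wrist image shows the paddle at cols 297-339 with its front edge at row about 142. The hook is at rows 82-95, and the lid's front edge at row 77, where I predicted it.

```bash
python3 - <<'E'
from h import *
import json
c=json.load(open('w1.json'));T=camera_model('top');S=camera_model('scene')
g=cv2.cvtColor(cv2.imread('pics/w1.png'),6)
print('col318 r76-154',g[76:154,318].tolist());print('row135',g[135,285:350].tolist())
for z in(.075,.083,.091):
    print(z,at_z(c,(318,142.5),z),at_z(T,(176.8,257),z),at_z(c,(318.5,149),z))
for a in((318,149),(248,149),(378,149)):print(at_z(c,a,.085))
print(hold_point_z if 'hold_point_z' in dir() else '')
E
```

```text
col318 r76-154 [147, 114, 110, 131, 146, 89, 29, 17, 18, 22, 34, 33, 37, 40, 42, 41, 39, 31, 19, 16, 25, 41, 43, 42, 41, 43, 43, 43, 44, 42, 41, 42, 43, 42, 44, 42, 42, 42, 43, 44, 73, 119, 129, 78, 42, 44, 49, 85, 126, 102, 61, 47, 48, 64, 108, 126, 82, 50, 52, 55, 56, 56, 56, 57, 59, 58, 88, 139, 145, 136, 119, 95, 94, 135, 189, 201, 200, 197]
row135 [149, 148, 149, 149, 148, 149, 148, 147, 149, 149, 143, 112, 79, 70, 71, 68, 69, 68, 66, 66, 65, 63, 62, 61, 61, 60, 59, 58, 57, 56, 57, 56, 55, 55, 52, 53, 52, 53, 51, 51, 49, 50, 49, 48, 48, 48, 48, 49, 48, 46, 47, 47, 52, 94, 139, 150, 150, 150, 151, 152, 151, 151, 151, 151, 151]
0.075 [0.44153867 0.11557789 0.075     ] [0.44291206 0.11695505 0.075     ] [0.4351739  0.11489843 0.075     ]
0.083 [0.44206545 0.11651059 0.083     ] [0.44239515 0.11549133 0.083     ] [0.43585329 0.11584742 0.083     ]
0.091 [0.44259224 0.11744329 0.091     ] [0.44187824 0.11402762 0.091     ] [0.43653267 0.11679641 0.091     ]
[0.43602384 0.11656721 0.085     ]
[0.43612217 0.18412585 0.085     ]
[0.43593955 0.05866293 0.085     ]
0.0188
```

Request:
{"api": "apply_moves", "payload": {
  "steps": [
    {"translation":[0.08,-0.05,-0.02],"rotation":[0,0,0]},
    {"translation":[0.16,-0.1,-0.1],"rotation":[0,0,0]},
    {"translation":[0.232,-0.157,-0.2],"rotation":[0,0,0]},
    {"translation":[0.232,-0.157,-0.3],"rotation":[0,0,0]},
    {"translation":[0.232,-0.157,-0.4],"rotation":[0,0,0]},
    {"translation":[0.232,-0.157,-0.5],"rotation":[0,0,0]},
    {"translation":[0.232,-0.157,-0.57],"rotation":[0,0,0]},
    {"translation":[0.232,-0.157,-0.606],"rotation":[0,0,0]},
    {"translation":[0.232,-0.157,-0.606],"rotation":[0,0,0]},
    {"translation":[0.232,-0.157,-0.606],"rotation":[0,0,0]}
  ]
}}

```text
t: 2.65
eef_pos: [0.454, 0.1176, 0.1003]
ee_rot: [3.141, 0.0, 0.002]
force: [0.2, -0.2, -0.3]
width: 0.0005
gripper_force: 0.0
```

Request:
{"api": "apply_moves", "payload": {
  "steps": [
    {"translation":[0,0,-0.006],"rotation":[0,0,0]},
    {"translation":[0,0,-0.012],"rotation":[0,0,0]},
    {"translation":[0,0,-0.018],"rotation":[0,0,0]},
    {"translation":[0,0,-0.024],"rotation":[0,0,0]},
    {"translation":[0,0,-0.03],"rotation":[0,0,0]},
    {"translation":[0,0,-0.036],"rotation":[0,0,0]},
    {"translation":[0,0,-0.042],"rotation":[0,0,0]},
    {"translation":[0,0,-0.048],"rotation":[0,0,0]},
    {"translation":[0,0,-0.048],"rotation":[0,0,0]},
    {"translation":[0,0,-0.048],"rotation":[0,0,0]}
  ]
}}

```text
t: 3.48
eef_pos: [0.4539, 0.1168, 0.088]
ee_rot: [3.141, 0.0, 0.0]
force: [-0.3, -0.4, 0.7]
width: 0.0008
gripper_force: 0.5
```

Request:
{"api": "apply_moves", "payload": {
  "steps": [
    {"translation":[0,0,-0.004],"rotation":[0,0,0]},
    {"translation":[0,0,-0.008],"rotation":[0,0,0]},
    {"translation":[0,0,-0.012],"rotation":[0,0,0]},
    {"translation":[0,0,-0.016],"rotation":[0,0,0]},
    {"translation":[0,0,-0.02],"rotation":[0,0,0]},
    {"translation":[0,0,-0.02],"rotation":[0,0,0]},
    {"translation":[0,0,-0.02],"rotation":[0,0,0]},
    {"translation":[0,0,-0.02],"rotation":[0,0,0]},
    {"translation":[0,0,-0.02],"rotation":[0,0,0]},
    {"translation":[0,0,-0.02],"rotation":[0,0,0]}
  ]
}}

```text
t: 4.32
eef_pos: [0.4536, 0.1168, 0.083]
ee_rot: [3.141, 0.0, 0.0]
force: [-3.3, 0.4, 3.6]
width: 0.0003
gripper_force: 2.2
```

Request:
{"api": "apply_moves", "payload": {
  "steps": [
    {"translation":[0,0,-0.004],"rotation":[0,0,0]},
    {"translation":[0,0,-0.008],"rotation":[0,0,0]},
    {"translation":[0,0,-0.008],"rotation":[0,0,0]},
    {"translation":[0,0,-0.008],"rotation":[0,0,0]},
    {"translation":[0,0,-0.008],"rotation":[0,0,0]},
    {"translation":[0,0,-0.008],"rotation":[0,0,0]},
    {"translation":[0,0,-0.008],"rotation":[0,0,0]},
    {"translation":[0,0,-0.008],"rotation":[0,0,0]},
    {"translation":[0,0,-0.008],"rotation":[0,0,0]},
    {"translation":[0,0,-0.008],"rotation":[0,0,0]}
  ]
}}

```text
t: 5.15
eef_pos: [0.4537, 0.1168, 0.081]
ee_rot: [3.141, 0.0, 0.0]
force: [-5.1, -0.9, 4.0]
width: -0.0001
gripper_force: 2.6
```

```bash
python3 - <<'E'
from h import *
f=grab_frame('scene');w=grab_frame('wrist')
m=np.hstack([cv2.resize(f[120:240,300:460],(400,300),interpolation=2),cv2.resize(w[0:240,130:450],(400,300),interpolation=2)])
cv2.imwrite('pics/m2.png',m);print(get_state()['moment'],get_state()['force'])
E
```

```text
[0.04962793 1.86612391 0.02087548] [-4.52393718  0.96172708  4.66923796]
```

View pics/m2.png

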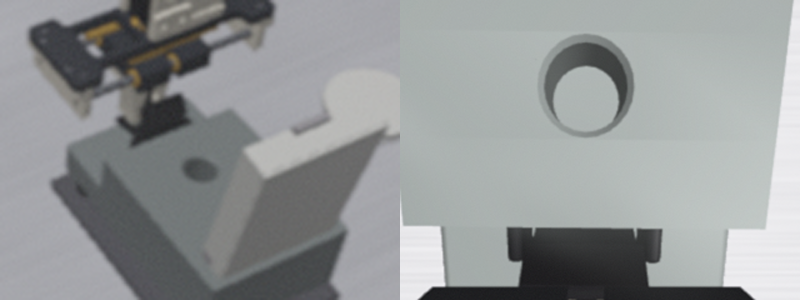

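The left crop shows the lid popped fully open and the well at scene pixel (380,188). In the wrist crop the well mouth is centred at wrist pixel (279,68). I'll release the latch by rising.

```bash
python3 - <<'E'
from h import *
c=camera_model('wrist');S=camera_model('scene')
w=grab_frame('wrist');g=cv2.cvtColor(w,6)
# mouth edges along centre row/col
print('row68',g[68,230:330:1].tolist());print('col279',g[15:125,279].tolist())
uv=(586-400)*.8+130,85*.8
for z in(.08,.088,.096):print(z,at_z(c,uv,z),at_z(S,(380,188),z))
print(tri((c,uv),(S,(380,188))))
E
```

```text
row68 [178, 177, 178, 178, 178, 179, 179, 178, 178, 174, 161, 157, 157, 158, 151, 124, 102, 96, 98, 98, 97, 97, 99, 97, 110, 149, 174, 180, 180, 179, 178, 179, 180, 179, 179, 179, 180, 179, 179, 179, 179, 181, 180, 179, 179, 180, 179, 179, 179, 180, 179, 179, 179, 179, 181, 180, 179, 180, 180, 179, 180, 179, 179, 179, 179, 179, 179, 180, 179, 179, 180, 164, 116, 72, 64, 64, 63, 64, 64, 63, 64, 76, 105, 113, 113, 113, 121, 152, 174, 179, 179, 179, 179, 179, 180, 180, 179, 179, 180, 180]
col279 [176, 176, 174, 175, 174, 176, 175, 175, 175, 177, 177, 171, 148, 136, 137, 136, 136, 134, 117, 87, 75, 77, 76, 77, 74, 75, 75, 75, 75, 74, 74, 74, 73, 74, 74, 74, 73, 109, 167, 182, 180, 181, 180, 181, 179, 180, 178, 179, 180, 178, 180, 179, 180, 180, 179, 179, 178, 179, 180, 178, 178, 178, 179, 179, 179, 178, 179, 177, 179, 179, 179, 178, 178, 178, 179, 178, 177, 177, 178, 177, 177, 177, 176, 178, 177, 177, 177, 178, 177, 172, 156, 140, 137, 136, 146, 167, 179, 180, 182, 182, 182, 181, 181, 181, 181, 181, 180, 182, 181, 182]
0.08 [0.5434602 0.1165803 0.08     ] [0.53476353 0.12229366 0.08      ]
0.088 [0.54233804 0.11658262 0.088     ] [0.54033183 0.11696287 0.088     ]
0.096 [0.54121588 0.11658494 0.096     ] [0.54590013 0.11163208 0.096     ]
(array([0.54179599, 0.11621327, 0.08972124]), np.float64(0.00047478189368020224))
```

Request:
{"api": "apply_moves", "payload": {
  "steps": [
    {"translation":[0,0,0.02],"rotation":[0,0,0]},
    {"translation":[0,0,0.05],"rotation":[0,0,0]},
    {"translation":[0,0,0.1],"rotation":[0,0,0]},
    {"translation":[0,0,0.16],"rotation":[0,0,0]},
    {"translation":[0,-0.02,0.24],"rotation":[0,0,0]},
    {"translation":[0,-0.1,0.32],"rotation":[0,0,0]},
    {"translation":[0,-0.2,0.4],"rotation":[0,0,0]},
    {"translation":[0,-0.34,0.46],"rotation":[0,0,0]},
    {"translation":[0.0,-0.5,0.5],"rotation":[0,0,0]},
    {"translation":[0,-0.64,0.5],"rotation":[0,0,0]}
  ],
  "jaw": 0.3
}}

```text
t: 6.13
eef_pos: [0.4557, -0.0444, 0.2097]
ee_rot: [-3.141, -0.007, 0.002]
force: [1.0, 0.2, -0.2]
width: 0.031
gripper_force: 0.0
```

Request:
{"api": "apply_moves", "payload": {
  "steps": [
    {"translation":[0,-0.06,0],"rotation":[0,0,0]},
    {"translation":[0,-0.12,0],"rotation":[0,0,0]},
    {"translation":[0,-0.18,0],"rotation":[0,0,0]},
    {"translation":[0,-0.24,0],"rotation":[0,0,0]},
    {"translation":[-0.02,-0.3,0],"rotation":[0,0,0]},
    {"translation":[-0.04,-0.34,0],"rotation":[0,0,0]},
    {"translation":[-0.06,-0.4,0],"rotation":[0,0,0]},
    {"translation":[-0.08,-0.4,0],"rotation":[0,0,0]},
    {"translation":[-0.08,-0.4,0],"rotation":[0,0,0]},
    {"translation":[-0.08,-0.4,0],"rotation":[0,0,0]}
  ]
}}

```text
t: 6.97
eef_pos: [0.434, -0.143, 0.2065]
ee_rot: [-3.142, -0.001, 0.0]
force: [0.3, 0.7, 0.5]
width: 0.0307
gripper_force: 0.0
```

```bash
python3 - <<'E'
from h import *
import json
c=camera_model('wrist');w=grab_frame('wrist');f=grab_frame('scene')
json.dump({k:np.array(v).tolist() for k,v in c.items()},open('w2.json','w'))
cv2.imwrite('pics/w2.png',w);cv2.imwrite('pics/s2.png',f)
p=proj(c,[.4705,-.197,.062]);print(p,proj(c,[.4705,-.197,0]),get_state()['eef_pos'],get_state()['width'])
m=np.zeros((600,800,3),np.uint8);m[:300,:400]=cv2.resize(w,(400,300));m[:300,400:]=cv2.resize(f,(400,300))
x,y=int(p[0]),int(p[1]);x0=max(0,min(440,x-60));y0=max(0,min(330,y-45));print(x0,y0)
m[300:,:400]=cv2.resize(w[y0:y0+90,x0:x0+120],(400,300),interpolation=2)
m[300:,400:]=cv2.resize(f[40:220,140:380],(400,300),interpolation=2)
cv2.imwrite('pics/m3.png',m)
E
```

```text
[338.16572719 155.4059562 ] [328.25081458 149.52398922] [ 0.43426483 -0.14266608  0.20639166] 0.030431164086378245
278 110
```

View pics/m3.png

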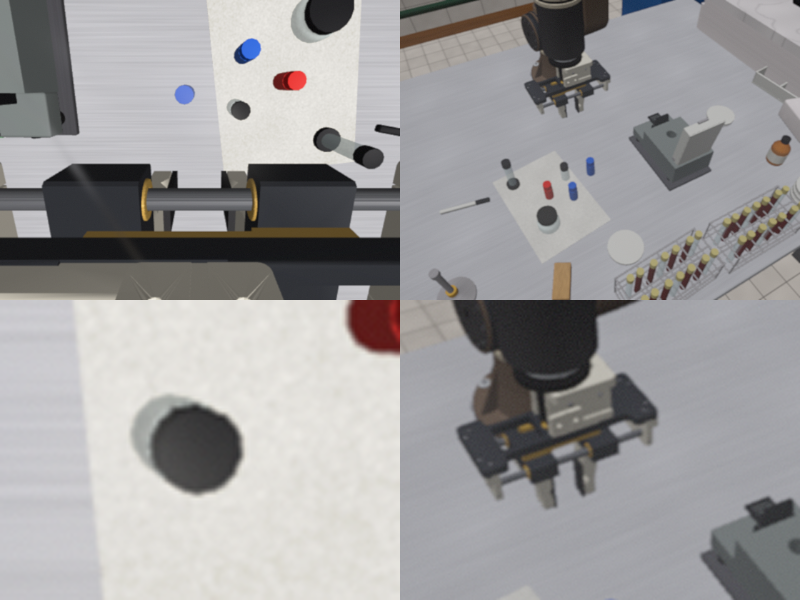

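```bash
python3 - <<'E'
from h import *
import json
c=json.load(open('w2.json'));S,T=camera_model('scene'),camera_model('top')
print(tri((c,(337.1,154.4)),(S,(230.3,231)),(T,(331,244.8))),at_z(c,(337.1,154.4),.062),tri((c,(337.1,154.4)),(S,(230.3,231))))
E
```

```text
(array([ 0.47084336, -0.19691134,  0.0591381 ]), np.float64(0.0015986696996418558)) [ 0.47140195 -0.19599507  0.062     ] (array([ 0.47131938, -0.19616616,  0.05957799]), np.float64(0.0002918799386801664))
```

The chosen vial's cap is at wrist pixel (337,154), black and clear, standing alone on the mat. Three views put it at (0.471, -0.196) with its top at about 0.06. I'll approach it from above.

Request:
{"api": "apply_moves", "payload": {
  "steps": [
    {"translation":[0.05,-0.07,-0.06],"rotation":[0,0,0]},
    {"translation":[0.1,-0.14,-0.12],"rotation":[0,0,0]},
    {"translation":[0.149,-0.212,-0.18],"rotation":[0,0,0]},
    {"translation":[0.149,-0.212,-0.26],"rotation":[0,0,0]},
    {"translation":[0.149,-0.212,-0.34],"rotation":[0,0,0]},
    {"translation":[0.149,-0.212,-0.42],"rotation":[0,0,0]},
    {"translation":[0.149,-0.212,-0.5],"rotation":[0,0,0]},
    {"translation":[0.149,-0.212,-0.58],"rotation":[0,0,0]},
    {"translation":[0.149,-0.212,-0.636],"rotation":[0,0,0]},
    {"translation":[0.149,-0.212,-0.636],"rotation":[0,0,0]}
  ],
  "jaw": 0.15
}}

```text
t: 7.9
eef_pos: [0.4696, -0.1954, 0.0443]
ee_rot: [-3.141, 0.005, 0.001]
force: [-0.6, -0.5, -0.4]
width: 0.0373
gripper_force: 0.0
```

Request:
{"api": "apply_moves", "payload": {
  "steps": [
    {"translation":[0,0,0],"rotation":[0,0,0]},
    {"translation":[0,0,0],"rotation":[0,0,0]},
    {"translation":[0,0,0],"rotation":[0,0,0]},
    {"translation":[0,0,0],"rotation":[0,0,0]},
    {"translation":[0,0,0],"rotation":[0,0,0]},
    {"translation":[0,0,0],"rotation":[0,0,0]},
    {"translation":[0,0,0],"rotation":[0,0,0]},
    {"translation":[0,0,0],"rotation":[0,0,0]},
    {"translation":[0,0,0],"rotation":[0,0,0]},
    {"translation":[0,0,0],"rotation":[0,0,0]}
  ],
  "jaw": 1,
  "newtons": 12
}}

```text
t: 8.73
eef_pos: [0.4721, -0.1962, 0.048]
ee_rot: [3.141, -0.002, 0.001]
force: [-0.4, 1.0, 6.5]
width: 0.0233
gripper_force: 12.0
```

Request:
{"api": "apply_moves", "payload": {
  "steps": [
    {"translation":[0,0,0.008],"rotation":[0,0,0]},
    {"translation":[0,0,0.016],"rotation":[0,0,0]},
    {"translation":[0,0,0.03],"rotation":[0,0,0]},
    {"translation":[0,0,0.05],"rotation":[0,0,0]},
    {"translation":[0,0,0.08],"rotation":[0,0,0]},
    {"translation":[0,0,0.12],"rotation":[0,0,0]},
    {"translation":[0,0,0.2],"rotation":[0,0,0]},
    {"translation":[0,0,0.2],"rotation":[0,0,0]},
    {"translation":[0,0,0.2],"rotation":[0,0,0]},
    {"translation":[0,0,0.2],"rotation":[0,0,0]}
  ]
}}

```text
t: 9.57
eef_pos: [0.4711, -0.196, 0.0975]
ee_rot: [-3.141, -0.001, 0.0]
force: [-0.8, 0.1, -1.0]
width: 0.0236
gripper_force: 12.0
```

```bash
python3 - <<'E'
from h import *
c=camera_model('scene');f=grab_frame('scene');s=get_state();w=grab_frame('wrist')
p=s['eef_pos'];print(p,s['force'],s['moment'],s['width']);u=proj(c,p);x,y=int(u[0])-40,int(u[1])-30
m=np.hstack([cv2.resize(f[y:y+60,x:x+80],(400,300),interpolation=2),cv2.resize(w,(400,300))])
cv2.imwrite('pics/m4.png',m);print(u,proj(c,p-[0,0,.046]),x,y)
E
```

```text
[ 0.47075965 -0.19604183  0.09699288] [ 0.27667912 -1.34353088 -0.75593926] [-0.00051759  0.02608604  0.0539469 ] 0.023559609556847706
[228.25064987 218.98328317] [230.50677031 233.36724703] 188 188
```

View pics/m4.png

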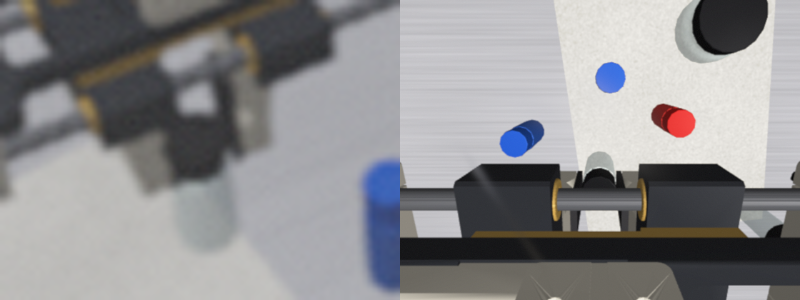

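Request:
{"api": "apply_moves", "payload": {
  "steps": [
    {"translation":[0,0,0.1],"rotation":[0,0,0]},
    {"translation":[0,0.04,0.2],"rotation":[0,0,0]},
    {"translation":[0.02,0.12,0.3],"rotation":[0,0,0]},
    {"translation":[0.05,0.25,0.332],"rotation":[0,0,0]},
    {"translation":[0.08,0.38,0.332],"rotation":[0,0,0]},
    {"translation":[0.12,0.51,0.332],"rotation":[0,0,0]},
    {"translation":[0.16,0.64,0.332],"rotation":[0,0,0]},
    {"translation":[0.2,0.77,0.332],"rotation":[0,0,0]},
    {"translation":[0.24,0.89,0.332],"rotation":[0,0,0]},
    {"translation":[0.283,1,0.332],"rotation":[0,0,0]}
  ]
}}

```text
t: 10.5
eef_pos: [0.5416, 0.0557, 0.1795]
ee_rot: [3.141, 0.001, 0.001]
force: [0.9, 0.0, -0.6]
width: 0.0236
gripper_force: 12.0
```

Request:
{"api": "apply_moves", "payload": {
  "steps": [
    {"translation":[0,0.08,0],"rotation":[0,0,0]},
    {"translation":[0,0.15,0],"rotation":[0,0,0]},
    {"translation":[0,0.2,0],"rotation":[0,0,0]},
    {"translation":[0,0.235,0],"rotation":[0,0,0]},
    {"translation":[0,0.251,0],"rotation":[0,0,0]},
    {"translation":[0,0.251,0],"rotation":[0,0,0]},
    {"translation":[0,0.251,-0.03],"rotation":[0,0,0]},
    {"translation":[0,0.251,-0.06],"rotation":[0,0,0]},
    {"translation":[0,0.251,-0.08],"rotation":[0,0,0]},
    {"translation":[0,0.251,-0.08],"rotation":[0,0,0]}
  ]
}}

```text
t: 11.33
eef_pos: [0.5409, 0.1156, 0.1583]
ee_rot: [3.141, 0.003, -0.001]
force: [-1.1, -0.1, -1.0]
width: 0.0235
gripper_force: 12.0
```

```bash
python3 - <<'E'
from h import *
import json
S,T=camera_model('scene'),camera_model('top');c=camera_model('wrist')
f=grab_frame('scene');s=get_state();t=grab_frame('top');w=grab_frame('wrist')
p=s['eef_pos'];print(p,s['ee_rot'],s['force'],s['width'])
for n,k in(('s',S),('w',c)):
  print(n,'tcp',proj(k,p),'bottom',proj(k,p-[0,0,.0465]),'well',proj(k,[.542,.1165,.089]))
m=np.hstack([cv2.resize(f[140:230,340:460],(400,300),interpolation=2),cv2.resize(w[100:340,120:440],(400,300),interpolation=2)])
cv2.imwrite('pics/m5.png',m)
E
```

```text
[0.5413122  0.11578606 0.15906755] [ 3.14067592e+00  1.65223148e-03 -4.37369348e-04] [ 0.49437588 -0.49430823 -0.88298773] 0.02328513964695062
s tcp [384.80988441 163.83828569] bottom [381.47776293 180.28230644] well [380.35597806 188.26527586]
w tcp [277.69628284 256.2919996 ] bottom [277.8228468 227.3147498] well [276.86482282 215.91512289]
```

View pics/m5.png

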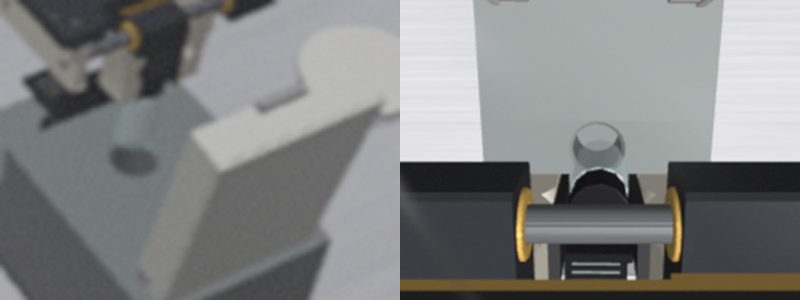

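```bash
python3 - <<'E'
import cv2,numpy as np
from h import *
w=grab_frame('wrist');g=cv2.GaussianBlur(cv2.cvtColor(w,6),(3,3),0)
for r in(212,218,224,232,236,240,246,252):print(r,g[r,245:315].tolist())
print('col',g[190:260,279].tolist())
cv2.imwrite('pics/m6.png',cv2.resize(w[185:275,220:340],(800,600),interpolation=2))
E
```

```text
212 [160, 160, 160, 160, 160, 160, 161, 160, 160, 160, 159, 156, 152, 144, 129, 109, 98, 104, 124, 145, 156, 160, 161, 160, 160, 159, 158, 157, 156, 154, 152, 151, 150, 149, 149, 150, 151, 152, 153, 154, 155, 156, 158, 159, 160, 159, 152, 133, 106, 88, 86, 97, 110, 123, 140, 154, 160, 161, 161, 162, 162, 162, 162, 162, 162, 162, 162, 163, 163, 163]
218 [161, 160, 161, 161, 160, 160, 160, 160, 160, 159, 155, 151, 142, 125, 105, 93, 90, 89, 90, 93, 100, 106, 112, 118, 126, 134, 139, 142, 144, 145, 145, 145, 145, 145, 145, 145, 145, 145, 143, 140, 136, 130, 124, 119, 116, 115, 115, 115, 110, 100, 89, 85, 93, 106, 120, 137, 152, 160, 161, 161, 161, 161, 162, 161, 162, 162, 162, 162, 162, 162]
224 [161, 161, 161, 161, 161, 160, 160, 160, 160, 160, 158, 155, 150, 143, 126, 106, 97, 101, 106, 108, 109, 109, 109, 110, 109, 108, 108, 107, 107, 106, 106, 106, 107, 107, 107, 107, 108, 108, 109, 110, 111, 111, 112, 113, 114, 114, 115, 116, 117, 119, 122, 126, 125, 122, 131, 148, 159, 161, 161, 161, 161, 161, 161, 161, 161, 162, 162, 162, 162, 162]
232 [160, 160, 160, 160, 160, 160, 160, 159, 160
[... 1182 characters left out ...]
, 49, 87, 130, 156, 147, 104, 56, 33, 29, 29, 30, 30, 33, 49, 79, 107, 121, 124]
252 [99, 53, 29, 24, 24, 24, 24, 26, 29, 45, 81, 104, 84, 45, 22, 17, 19, 22, 27, 32, 36, 39, 40, 40, 40, 40, 39, 40, 40, 40, 40, 40, 40, 40, 40, 40, 40, 40, 41, 41, 40, 41, 42, 42, 42, 42, 42, 43, 42, 38, 32, 26, 24, 26, 52, 115, 160, 131, 68, 33, 26, 27, 27, 27, 28, 28, 35, 60, 91, 112]
col [166, 166, 166, 166, 166, 165, 160, 151, 143, 145, 154, 160, 160, 161, 161, 161, 161, 161, 161, 160, 159, 155, 149, 146, 145, 145, 145, 145, 145, 142, 132, 117, 108, 107, 107, 106, 106, 106, 106, 106, 106, 107, 117, 138, 141, 98, 45, 23, 20, 21, 20, 21, 21, 20, 20, 21, 26, 35, 41, 42, 41, 40, 40, 40, 40, 40, 39, 39, 39, 39]
```

View pics/m6.png

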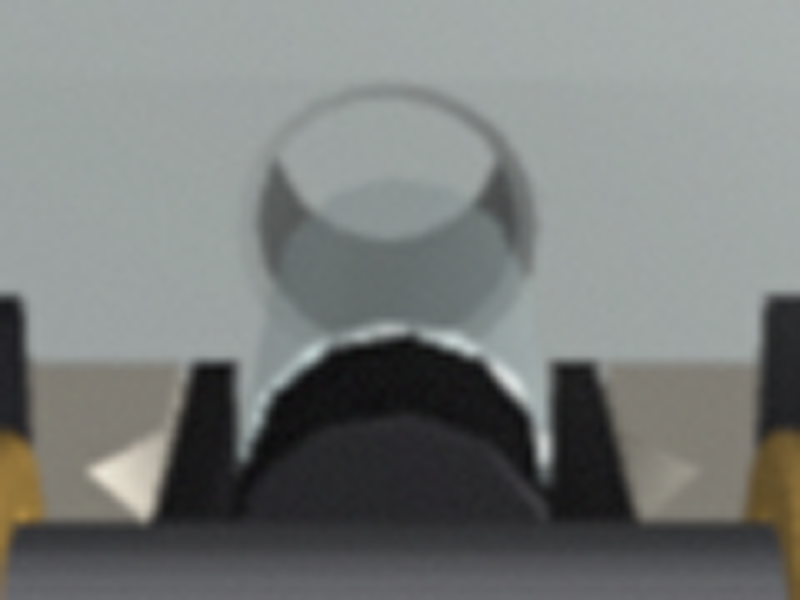

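```bash
python3 - <<'E'
from h import *
c=camera_model('wrist')
for z in(.087,.089,.092):print('well',z,at_z(c,(279,198),z)-[.016,0,0])
for z in(.111,.1125,.114):print('vial',z,at_z(c,(280,212),z)-[.0125,0,0])
print(get_state()['eef_pos'])
E
```

```text
well 0.087 [0.53952875 0.1159408  0.087     ]
well 0.089 [0.53999733 0.11594345 0.089     ]
well 0.092 [0.5407002  0.11594743 0.092     ]
vial 0.111 [0.53936111 0.11531195 0.111     ]
vial 0.1125 [0.53978004 0.11531874 0.1125    ]
vial 0.114 [0.54019896 0.11532552 0.114     ]
[0.54208015 0.11645591 0.16022425]
```

The vial and well line up within about 0.6 mm (mouth centre at col 279, vial bottom at col 280). I'll lower it.

Request:
{"api": "apply_moves", "payload": {
  "steps": [
    {"translation":[0,0.002,-0.04],"rotation":[0,0,0]},
    {"translation":[0,0.002,-0.08],"rotation":[0,0,0]},
    {"translation":[0,0.002,-0.11],"rotation":[0,0,0]},
    {"translation":[0,0.002,-0.13],"rotation":[0,0,0]},
    {"translation":[0,0.002,-0.15],"rotation":[0,0,0]},
    {"translation":[0,0.002,-0.165],"rotation":[0,0,0]},
    {"translation":[0,0.002,-0.18],"rotation":[0,0,0]},
    {"translation":[0,0.002,-0.19],"rotation":[0,0,0]},
    {"translation":[0,0.002,-0.2],"rotation":[0,0,0]},
    {"translation":[0,0.002,-0.2],"rotation":[0,0,0]}
  ]
}}

```text
t: 12.37
eef_pos: [0.5417, 0.117, 0.1096]
ee_rot: [3.141, 0.001, 0.0]
force: [0.2, 0.3, -0.4]
width: 0.0236
gripper_force: 12.0
```

Request:
{"api": "apply_moves", "payload": {
  "steps": [
    {"translation":[0,0,-0.008],"rotation":[0,0,0]},
    {"translation":[0,0,-0.016],"rotation":[0,0,0]},
    {"translation":[0,0,-0.024],"rotation":[0,0,0]},
    {"translation":[0,0,-0.03],"rotation":[0,0,0]},
    {"translation":[0,0,-0.036],"rotation":[0,0,0]},
    {"translation":[0,0,-0.042],"rotation":[0,0,0]},
    {"translation":[0,0,-0.048],"rotation":[0,0,0]},
    {"translation":[0,0,-0.048],"rotation":[0,0,0]},
    {"translation":[0,0,-0.048],"rotation":[0,0,0]},
    {"translation":[0,0,-0.048],"rotation":[0,0,0]}
  ]
}}

```text
t: 13.2
eef_pos: [0.5424, 0.1172, 0.0988]
ee_rot: [-3.142, -0.001, 0.001]
force: [-1.4, -0.0, 5.7]
width: 0.0237
gripper_force: 12.0
```

Request:
{"api": "apply_moves", "payload": {
  "steps": [
    {"translation":[0,0,-0.002],"rotation":[0,0,0]},
    {"translation":[0,0,-0.004],"rotation":[0,0,0]},
    {"translation":[0,0,-0.006],"rotation":[0,0,0]},
    {"translation":[0,0,-0.008],"rotation":[0,0,0]},
    {"translation":[0,0,-0.008],"rotation":[0,0,0]},
    {"translation":[0,0,-0.008],"rotation":[0,0,0]},
    {"translation":[0,0,-0.008],"rotation":[0,0,0]},
    {"translation":[0,0,-0.008],"rotation":[0,0,0]},
    {"translation":[0,0,-0.008],"rotation":[0,0,0]},
    {"translation":[0,0,-0.008],"rotation":[0,0,0]}
  ]
}}

```text
t: 14.03
eef_pos: [0.5435, 0.1174, 0.0984]
ee_rot: [-3.141, -0.004, 0.002]
force: [-1.7, -1.3, 14.4]
width: 0.0234
gripper_force: 12.1
```

Request:
{"api": "apply_moves", "payload": {
  "steps": [
    {"translation":[0,0,0.002],"rotation":[0,0,0]},
    {"translation":[0,0,0.004],"rotation":[0,0,0]},
    {"translation":[0,0,0.006],"rotation":[0,0,0]},
    {"translation":[0,0,0.008],"rotation":[0,0,0]},
    {"translation":[0,0,0.008],"rotation":[0,0,0]},
    {"translation":[0,0,0.008],"rotation":[0,0,0]},
    {"translation":[0,0,0.008],"rotation":[0,0,0]},
    {"translation":[0,0,0.008],"rotation":[0,0,0]},
    {"translation":[0,0,0.008],"rotation":[0,0,0]},
    {"translation":[0,0,0.008],"rotation":[0,0,0]}
  ]
}}

```text
t: 14.87
eef_pos: [0.5424, 0.1172, 0.0985]
ee_rot: [-3.142, -0.001, 0.001]
force: [0.6, -0.3, 5.8]
width: 0.0235
gripper_force: 12.0
```

Request:
{"api": "apply_moves", "payload": {
  "steps": [
    {"translation":[0,0,0],"rotation":[0,0,0]},
    {"translation":[0,0,0],"rotation":[0,0,0]},
    {"translation":[0,0,0],"rotation":[0,0,0]},
    {"translation":[0,0,0],"rotation":[0,0,0]},
    {"translation":[0,0,0],"rotation":[0,0,0]},
    {"translation":[0,0,0],"rotation":[0,0,0]},
    {"translation":[0,0,0],"rotation":[0,0,0]},
    {"translation":[0,0,0],"rotation":[0,0,0]},
    {"translation":[0,0,0],"rotation":[0,0,0]},
    {"translation":[0,0,0],"rotation":[0,0,0]}
  ],
  "jaw": 0.2
}}

```text
t: 15.7
eef_pos: [0.5419, 0.1172, 0.0981]
ee_rot: [-3.142, -0.0, 0.0]
force: [0.1, -1.1, 0.2]
width: 0.0353
gripper_force: 0.0
```

Request:
{"api": "apply_moves", "payload": {
  "steps": [
    {"translation":[0,0,0.02],"rotation":[0,0,0]},
    {"translation":[0,0,0.05],"rotation":[0,0,0]},
    {"translation":[0,0,0.1],"rotation":[0,0,0]},
    {"translation":[0,0,0.18],"rotation":[0,0,0]},
    {"translation":[0,0,0.26],"rotation":[0,0,0]},
    {"translation":[0,0,0.34],"rotation":[0,0,0]},
    {"translation":[-0.08,0,0.42],"rotation":[0,0,0]},
    {"translation":[-0.16,0,0.5],"rotation":[0,0,0]},
    {"translation":[-0.24,0,0.56],"rotation":[0,0,0]},
    {"translation":[-0.32,0,0.6],"rotation":[0,0,0]}
  ]
}}

```text
t: 16.53
eef_pos: [0.4617, 0.1172, 0.2506]
ee_rot: [-3.14, -0.003, 0.0]
force: [0.4, 1.2, 0.3]
width: 0.0351
gripper_force: 0.0
```

```bash
python3 - <<'E'
from h import *
f=grab_frame('scene');w=grab_frame('wrist');c=camera_model('wrist')
z=.0935
print(get_state()['eef_pos'],get_state()['force'],proj(c,[.542,.1165,z+.02]),proj(camera_model('scene'),[.542,.1165,z+.02]))
u=proj(c,[.542,.1165,z+.02]).astype(int);x,y=max(0,u[0]-80),max(0,u[1]-60);print(x,y)
m=np.hstack([cv2.resize(f[150:240,330:450],(400,300),interpolation=2),cv2.resize(w[y:y+120,x:x+160],(400,300),interpolation=2)])
cv2.imwrite('pics/m7.png',m)
E
```

```text
[0.46075684 0.11727709 0.25144708] [0.17933448 0.30592202 1.03230612] [279.99511865 103.77401359] [382.02915074 180.05434076]
199 43
```

View pics/m7.png

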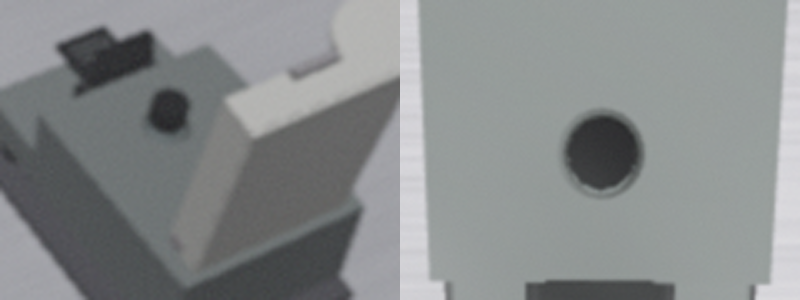

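The vial is seated: its cap is centred in the mouth at wrist pixel (280,104), exactly where I predicted, and at scene pixel (381,183). Touch puts the deck at about 0.094, which agrees with the latch travel. Next I'll plan the lid push from behind.

```bash
python3 - <<'E'
from h import *
import json
c=json.load(open('w1.json'));T=camera_model('top')
z=.122
print(at_z(c,(318,76.8),z),[at_z(T,u,z).round(4) for u in((202.4,228.2),(147.2,227.4),(149.6,161.4),(204.8,161.8))])
H=np.array([.626,.102])
for th in(104,97,90,80,70,60,50,40,30,25,20,15,10,7.5,5,2.5,0,-1.2):
    t=np.radians(th);r=np.interp(th,[0,30,90],[.122,.118,.112])
    P=H+r*np.array([-np.cos(t),np.sin(t)])+.02*np.array([np.sin(t),np.cos(t)])+[.0095,0]
    print(th,P.round(4),((P-[.70,.212])/.25).round(3))
E
```

```text
[0.49704088 0.12255629 0.122     ] [array([0.4964, 0.06  , 0.122 ]), array([0.4976, 0.1682, 0.122 ]), array([0.6304, 0.1688, 0.122 ]), array([0.6301, 0.0585, 0.122 ])]
104 [0.682  0.2058] [-0.072 -0.025]
97 [0.669  0.2107] [-0.124 -0.005]
90 [0.6555 0.214 ] [-0.178  0.008]
80 [0.6356 0.2168] [-0.258  0.019]
70 [0.6153 0.216 ] [-0.339  0.016]
60 [0.5953 0.2116] [-0.419 -0.002]
50 [0.5763 0.2037] [-0.495 -0.033]
40 [0.5587 0.1925] [-0.565 -0.078]
30 [0.5433 0.1783] [-0.627 -0.135]
25 [0.5364 0.1703] [-0.654 -0.167]
20 [0.5302 0.1616] [-0.679 -0.202]
15 [0.5248 0.1524] [-0.701 -0.238]
10 [0.5201 0.1426] [-0.719 -0.277]
7.5 [0.5181 0.1376] [-0.727 -0.298]
5 [0.5164 0.1325] [-0.735 -0.318]
2.5 [0.5148 0.1273] [-0.741 -0.339]
0 [0.5135 0.122 ] [-0.746 -0.36 ]
-1.2 [0.5131 0.1194] [-0.748 -0.37 ]
```

Request:
{"api": "apply_moves", "payload": {
  "steps": [
    {"translation":[0.02,0,0.1],"rotation":[0,0,0]},
    {"translation":[0.1,0,0.108],"rotation":[0,0,0]},
    {"translation":[0.22,0,0.108],"rotation":[0,0,0]},
    {"translation":[0.34,0,0.108],"rotation":[0,0,0]},
    {"translation":[0.47,0,0.108],"rotation":[0,0,0]},
    {"translation":[0.6,0,0.108],"rotation":[0,0,0]},
    {"translation":[0.73,0,0.108],"rotation":[0,0,0]},
    {"translation":[0.86,0,0.108],"rotation":[0,0,0]},
    {"translation":[0.952,0,0.108],"rotation":[0,0,0]},
    {"translation":[0.952,0,0.108],"rotation":[0,0,0]}
  ],
  "jaw": 1,
  "newtons": 10
}}

```text
t: 17.47
eef_pos: [0.7032, 0.1164, 0.2725]
ee_rot: [3.14, 0.002, -0.001]
force: [-1.6, 0.1, -1.4]
width: 0.0002
gripper_force: 0.0
```

Request:
{"api": "apply_moves", "payload": {
  "steps": [
    {"translation":[0,0,-0.02],"rotation":[0,0,0]},
    {"translation":[0,0,-0.06],"rotation":[0,0,0]},
    {"translation":[0,0,-0.1],"rotation":[0,0,0]},
    {"translation":[0,0,-0.15],"rotation":[0,0,0]},
    {"translation":[0,0,-0.2],"rotation":[0,0,0]},
    {"translation":[0,0,-0.23],"rotation":[0,0,0]},
    {"translation":[0,0,-0.252],"rotation":[0,0,0]},
    {"translation":[0,0,-0.252],"rotation":[0,0,0]},
    {"translation":[0,0,-0.252],"rotation":[0,0,0]},
    {"translation":[0,0,-0.252],"rotation":[0,0,0]}
  ]
}}

```text
t: 18.3
eef_pos: [0.7002, 0.1172, 0.2128]
ee_rot: [-3.141, -0.001, 0.001]
force: [0.4, 0.1, 0.8]
width: 0.0004
gripper_force: 0.0
```

Request:
{"api": "apply_moves", "payload": {
  "steps": [
    {"translation":[-0.03,0,0],"rotation":[0,0,0]},
    {"translation":[-0.06,0,0],"rotation":[0,0,0]},
    {"translation":[-0.09,0,0],"rotation":[0,0,0]},
    {"translation":[-0.11,0,0],"rotation":[0,0,0]},
    {"translation":[-0.13,0,0],"rotation":[0,0,0]},
    {"translation":[-0.15,0,0.003],"rotation":[0,0,0]},
    {"translation":[-0.17,0,0.007],"rotation":[0,0,0]},
    {"translation":[-0.19,0,0.01],"rotation":[0,0,0]},
    {"translation":[-0.21,0,0.013],"rotation":[0,0,0]},
    {"translation":[-0.23,0,0.016],"rotation":[0,0,0]}
  ]
}}

```text
t: 19.13
eef_pos: [0.6418, 0.1173, 0.216]
ee_rot: [-3.141, 0.0, 0.0]
force: [2.4, 0.2, -0.1]
width: 0.0006
gripper_force: 0.8
```

Request:
{"api": "apply_moves", "payload": {
  "steps": [
    {"translation":[-0.02,0,0.002],"rotation":[0,0,0]},
    {"translation":[-0.04,0,0.003],"rotation":[0,0,0]},
    {"translation":[-0.06,0,0.002],"rotation":[0,0,0]},
    {"translation":[-0.08,0,0.001],"rotation":[0,0,0]},
    {"translation":[-0.1,0,0],"rotation":[0,0,0]},
    {"translation":[-0.12,0,-0.003],"rotation":[0,0,0]},
    {"translation":[-0.14,0,-0.007],"rotation":[0,0,0]},
    {"translation":[-0.16,0,-0.011],"rotation":[0,0,0]},
    {"translation":[-0.175,0,-0.015],"rotation":[0,0,0]},
    {"translation":[-0.19,0,-0.018],"rotation":[0,0,0]}
  ]
}}

```text
t: 19.97
eef_pos: [0.5945, 0.1171, 0.2115]
ee_rot: [3.142, -0.0, 0.0]
force: [3.3, 0.5, -0.4]
width: 0.0007
gripper_force: 0.8
```

Request:
{"api": "apply_moves", "payload": {
  "steps": [
    {"translation":[-0.015,0,-0.006],"rotation":[0,0,0]},
    {"translation":[-0.03,0,-0.012],"rotation":[0,0,0]},
    {"translation":[-0.045,0,-0.018],"rotation":[0,0,0]},
    {"translation":[-0.06,0,-0.024],"rotation":[0,0,0]},
    {"translation":[-0.075,0,-0.031],"rotation":[0,0,0]},
    {"translation":[-0.09,0,-0.039],"rotation":[0,0,0]},
    {"translation":[-0.105,0,-0.048],"rotation":[0,0,0]},
    {"translation":[-0.12,0,-0.058],"rotation":[0,0,0]},
    {"translation":[-0.133,0,-0.067],"rotation":[0,0,0]},
    {"translation":[-0.146,0,-0.076],"rotation":[0,0,0]}
  ]
}}

```text
t: 20.8
eef_pos: [0.558, 0.1172, 0.1924]
ee_rot: [3.142, -0.0, 0.001]
force: [2.4, 0.5, 0.8]
width: 0.0003
gripper_force: 1.0
```

Request:
{"api": "apply_moves", "payload": {
  "steps": [
    {"translation":[-0.015,0,-0.014],"rotation":[0,0,0]},
    {"translation":[-0.03,0,-0.027],"rotation":[0,0,0]},
    {"translation":[-0.045,0,-0.041],"rotation":[0,0,0]},
    {"translation":[-0.06,0,-0.056],"rotation":[0,0,0]},
    {"translation":[-0.075,0,-0.073],"rotation":[0,0,0]},
    {"translation":[-0.088,0,-0.089],"rotation":[0,0,0]},
    {"translation":[-0.1,0,-0.106],"rotation":[0,0,0]},
    {"translation":[-0.113,0,-0.124],"rotation":[0,0,0]},
    {"translation":[-0.124,0,-0.142],"rotation":[0,0,0]},
    {"translation":[-0.134,0,-0.16],"rotation":[0,0,0]}
  ]
}}

```text
t: 21.63
eef_pos: [0.5246, 0.1171, 0.1522]
ee_rot: [-3.142, -0.0, 0.0]
force: [2.7, -0.1, 2.8]
width: 0.0004
gripper_force: 1.2
```

Request:
{"api": "apply_moves", "payload": {
  "steps": [
    {"translation":[-0.006,0,-0.007],"rotation":[0,0,0]},
    {"translation":[-0.012,0,-0.014],"rotation":[0,0,0]},
    {"translation":[-0.018,0,-0.021],"rotation":[0,0,0]},
    {"translation":[-0.022,0,-0.028],"rotation":[0,0,0]},
    {"translation":[-0.026,0,-0.035],"rotation":[0,0,0]},
    {"translation":[-0.03,0,-0.04],"rotation":[0,0,0]},
    {"translation":[-0.034,0,-0.045],"rotation":[0,0,0]},
    {"translation":[-0.036,0,-0.05],"rotation":[0,0,0]},
    {"translation":[-0.038,0,-0.055],"rotation":[0,0,0]},
    {"translation":[-0.04,0,-0.06],"rotation":[0,0,0]}
  ]
}}

```text
t: 22.47
eef_pos: [0.5149, 0.1172, 0.1375]
ee_rot: [-3.142, -0.0, 0.0]
force: [3.0, 0.4, 1.8]
width: 0.0003
gripper_force: 1.6
```

Request:
{"api": "apply_moves", "payload": {
  "steps": [
    {"translation":[0,0,-0.003],"rotation":[0,0,0]},
    {"translation":[0,0,-0.006],"rotation":[0,0,0]},
    {"translation":[0,0,-0.009],"rotation":[0,0,0]},
    {"translation":[-0.002,0,-0.012],"rotation":[0,0,0]},
    {"translation":[-0.004,0,-0.015],"rotation":[0,0,0]},
    {"translation":[-0.006,0,-0.018],"rotation":[0,0,0]},
    {"translation":[-0.008,0,-0.021],"rotation":[0,0,0]},
    {"translation":[-0.008,0,-0.024],"rotation":[0,0,0]},
    {"translation":[-0.008,0,-0.024],"rotation":[0,0,0]},
    {"translation":[-0.008,0,-0.024],"rotation":[0,0,0]}
  ]
}}

```text
t: 23.3
eef_pos: [0.5135, 0.1172, 0.1322]
ee_rot: [-3.141, -0.001, 0.001]
force: [3.0, -0.4, 6.4]
width: 0.0007
gripper_force: 2.8
```

Request:
{"api": "apply_moves", "payload": {
  "steps": [
    {"translation":[0,0,-0.002],"rotation":[0,0,0]},
    {"translation":[0,0,-0.004],"rotation":[0,0,0]},
    {"translation":[0,0,-0.006],"rotation":[0,0,0]},
    {"translation":[0,0,-0.008],"rotation":[0,0,0]},
    {"translation":[0,0,-0.01],"rotation":[0,0,0]},
    {"translation":[0,0,-0.012],"rotation":[0,0,0]},
    {"translation":[0,0,-0.012],"rotation":[0,0,0]},
    {"translation":[0,0,-0.012],"rotation":[0,0,0]},
    {"translation":[0,0,-0.012],"rotation":[0,0,0]},
    {"translation":[0,0,-0.012],"rotation":[0,0,0]}
  ]
}}

```text
t: 24.13
eef_pos: [0.513, 0.1172, 0.1293]
ee_rot: [-3.141, -0.0, 0.001]
force: [-1.5, 0.5, 8.3]
width: 0.0005
gripper_force: 4.4
```

Cresting toward the click; smaller steps now.

Request:
{"api": "apply_moves", "payload": {
  "steps": [
    {"translation":[0,0,-0.002],"rotation":[0,0,0]},
    {"translation":[0,0,-0.004],"rotation":[0,0,0]},
    {"translation":[0,0,-0.006],"rotation":[0,0,0]},
    {"translation":[0,0,-0.008],"rotation":[0,0,0]},
    {"translation":[0,0,-0.008],"rotation":[0,0,0]},
    {"translation":[0,0,-0.008],"rotation":[0,0,0]},
    {"translation":[0,0,-0.008],"rotation":[0,0,0]},
    {"translation":[0,0,-0.008],"rotation":[0,0,0]},
    {"translation":[0,0,-0.008],"rotation":[0,0,0]},
    {"translation":[0,0,-0.008],"rotation":[0,0,0]}
  ]
}}

```text
t: 24.97
eef_pos: [0.5125, 0.1171, 0.1264]
ee_rot: [3.141, 0.001, 0.0]
force: [-2.3, 0.8, 5.3]
width: 0.0005
gripper_force: 2.5
```

Request:
{"api": "apply_moves", "payload": {
  "steps": [
    {"translation":[0,0,-0.002],"rotation":[0,0,0]},
    {"translation":[0,0,-0.004],"rotation":[0,0,0]},
    {"translation":[0,0,-0.006],"rotation":[0,0,0]},
    {"translation":[0,0,-0.008],"rotation":[0,0,0]},
    {"translation":[0,0,-0.008],"rotation":[0,0,0]},
    {"translation":[0,0,-0.008],"rotation":[0,0,0]},
    {"translation":[0,0,-0.008],"rotation":[0,0,0]},
    {"translation":[0,0,-0.008],"rotation":[0,0,0]},
    {"translation":[0,0,-0.008],"rotation":[0,0,0]},
    {"translation":[0,0,-0.008],"rotation":[0,0,0]}
  ]
}}

```text
t: 25.8
eef_pos: [0.5126, 0.1169, 0.1243]
ee_rot: [3.141, 0.001, 0.0]
force: [-1.7, 0.0, 2.6]
width: 0.0005
gripper_force: 1.3
```

Request:
{"api": "apply_moves", "payload": {
  "steps": [
    {"translation":[0,0,-0.002],"rotation":[0,0,0]},
    {"translation":[0,0,-0.004],"rotation":[0,0,0]},
    {"translation":[0,0,-0.006],"rotation":[0,0,0]},
    {"translation":[0,0,-0.006],"rotation":[0,0,0]},
    {"translation":[0,0,-0.006],"rotation":[0,0,0]},
    {"translation":[0,0,-0.006],"rotation":[0,0,0]},
    {"translation":[0,0,-0.006],"rotation":[0,0,0]},
    {"translation":[0,0,-0.006],"rotation":[0,0,0]},
    {"translation":[0,0,-0.006],"rotation":[0,0,0]},
    {"translation":[0,0,-0.006],"rotation":[0,0,0]}
  ]
}}

```text
t: 26.63
eef_pos: [0.5129, 0.117, 0.123]
ee_rot: [3.141, 0.0, 0.0]
force: [-1.9, -0.4, 3.5]
width: 0.0007
gripper_force: 1.4
```

Request:
{"api": "apply_moves", "payload": {
  "steps": [
    {"translation":[0,0,-0.002],"rotation":[0,0,0]},
    {"translation":[0,0,-0.004],"rotation":[0,0,0]},
    {"translation":[0,0,-0.004],"rotation":[0,0,0]},
    {"translation":[0,0,-0.004],"rotation":[0,0,0]},
    {"translation":[0,0,-0.004],"rotation":[0,0,0]},
    {"translation":[0,0,-0.004],"rotation":[0,0,0]},
    {"translation":[0,0,-0.004],"rotation":[0,0,0]},
    {"translation":[0,0,-0.004],"rotation":[0,0,0]},
    {"translation":[0,0,-0.004],"rotation":[0,0,0]},
    {"translation":[0,0,-0.004],"rotation":[0,0,0]}
  ]
}}

```text
t: 27.47
eef_pos: [0.5129, 0.1171, 0.122]
ee_rot: [-3.142, -0.0, 0.0]
force: [0.2, 0.1, 0.2]
width: 0.0004
gripper_force: 0.0
```

Contact force fell to zero, so it appears to have clicked. I'll rise and verify.

Request:
{"api": "apply_moves", "payload": {
  "steps": [
    {"translation":[0,0,0.01],"rotation":[0,0,0]},
    {"translation":[0,0,0.03],"rotation":[0,0,0]},
    {"translation":[0,0,0.08],"rotation":[0,0,0]},
    {"translation":[0,0,0.16],"rotation":[0,0,0]},
    {"translation":[0,0,0.26],"rotation":[0,0,0]},
    {"translation":[0,0,0.36],"rotation":[0,0,0]},
    {"translation":[-0.06,0,0.46],"rotation":[0,0,0]},
    {"translation":[-0.14,0,0.54],"rotation":[0,0,0]},
    {"translation":[-0.22,0,0.6],"rotation":[0,0,0]},
    {"translation":[-0.3,0,0.6],"rotation":[0,0,0]}
  ]
}}

```text
t: 28.3
eef_pos: [0.4386, 0.1176, 0.2758]
ee_rot: [-3.139, -0.005, 0.0]
force: [-0.4, 1.4, 0.3]
width: 0.0008
gripper_force: 0.0
```

```bash
python3 - <<'E'
from h import *
f=grab_frame('scene');w=grab_frame('wrist')
m=np.hstack([cv2.resize(f[130:280,140:460],(533,250)),cv2.resize(w[0:210],(267,250))])
cv2.imwrite('pics/m8.png',m);print(get_state()['force'],get_state()['t'])
E
```

```text
[0.52468675 0.72080115 0.47298193] 28.4
```

View pics/m8.png

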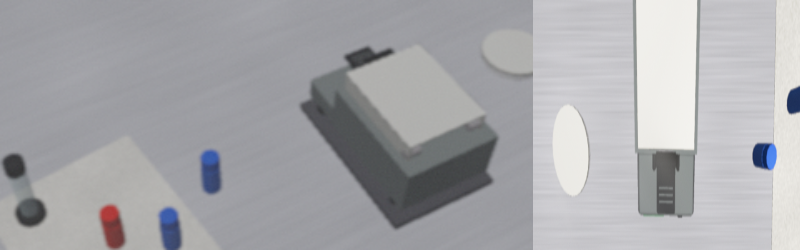

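The lid is down flat, the latch is at rest and the neighbours haven't moved. I'll compare with the first picture before handing in.

```bash
python3 - <<'E'
from h import *
a=cv2.imread('pics/scene0.png').astype(int);b=grab_frame('scene').astype(int)
d=np.abs(a-b).mean(2)[150:260,320:440];print('meter diff',d.mean(),(d>40).sum())
if (d>40).sum()<60: print(job_done())
E
```

```text
meter diff 1.188459595959596 0
the job is handed in; nothing more can be done
None
```

The latch was pressed and the lid popped open, the vial was stood upright and fully home in the well, and the lid was pushed shut until it snapped; it was still shut when I handed the job in at about 28 s.

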